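# Close up the tool chest

### The arm

A 6-joint arm with a two-finger parallel gripper is mounted at the origin on the work surface. World frame = base frame: x ahead of the robot, y to its left, z up, the work surface at z = 0. Lengths are in m, angles in rad, forces in N, time in s.
With the tool pointing down it reaches from about 0.375 to 0.9 m from the base axis. Payload 3.1 kg.
Tool frame: the origin (TCP) lies at the very end of the fingers, on their centre line; the grasp point (between the pads) lies 19 mm behind it; z points along the fingers, y is the direction in which the jaws open and shut (so a half turn about z gives the same grasp; the last joint's range is limited). The gripper opens to 87 mm and grips with 3 to 60 N. Pads are 19 mm wide; open, the fingers measure 117 mm over their backs; the gripper's body (75 mm by 190 mm) begins 51 mm behind the grasp point.
Start: joints at [-1.294, 0.527, 1.433, -0, 1.181, -0.178], TCP at [0.275, -0.561, 0.223] pointing down, gripper open.
Joint ranges: [-3.08, 3.08], [-0.75, 2.2], [0.22, 2.44], [-1.43, 4.57], [0, 2.65], [-2.85, 2.85]. Speed limits (rad/s): [2.79, 2.79, 3.14, 3.14, 3.14, 3.14].

### API

Orientations are given as a unit quaternion [w, x, y, z].
In Python, from rig import robot gives the robot as it stands.
- The arm moves only by the shell command python3 -m creep 'ROWS'. ROWS is JSON, a list of rows, each a list of 7 numbers: the opening, from 0 (shut) to 1 (fully open), then the shift along the tool's x, y, z in mm, then the turn, a rotation vector about the tool's x, y, z in degrees. A call has 1 to 8 rows; each row is the pose to reach, as a shift and turn from the pose measured when the call began, along the tool's axes at that moment; what a row does not reach only later rows make up. A row lasts 1/8 s, in which the tool goes at most 62.5 mm and 10.7 degrees, less where a joint would pass 70% of its speed; a pose out of reach is approached as far as the arm can. A call with a gripper value outside its range is refused whole. The fingers move at their own pace and stop on an object; the grip force is fixed at half the most. Time passes only in rows, so rows that repeat a pose let the fingers close. It gives the time, the measured TCP pose, the force and the opening at its end, in the units of the state.
- robot.sense(): the state, without advancing time (a new reading comes with each control period).
- robot.read_camera(name): name is "side" or "top"; returns the picture (400x640x3 uint8, blue, green, red); there is no depth.
- robot.camera_model(name): a dict with "mtx" (3x3 intrinsics, pixels), "world_to_cam" (4x4, takes a point from world to camera coordinates). Camera axes: x right, y down, z forward; pixel columns grow to the right and rows downward; lengths in m; the calibration is good to about 2 mm. A picture is of the moment at which its call begins. camera_model takes no time and is no camera call.
- robot.hand_in(): hands the job in, once; it reports no verdict.
The state is a dict: "t": time; "joint_positions": joint angles; "dq": joint speeds; "joint_efforts": joint torques, N m; "eef_pos": TCP position; "orientation": TCP orientation; "wrist_force": force on the tool from outside, world axes, zero at the start; "moment": the same for the moment, N m; "width": finger opening in m.
Only numpy, scipy, OpenCV 4.12 (cv2) and the standard library are available. Lean on these libraries where they do the work, as an engineer would, in place of code of your own. Each camera call takes 0.05 s, during which the arm holds its last target. There are 200 camera calls.

### The job

Close up the little tool chest on the workshop bench: with the fingertips push both drawers fully home while the lid still stands open, then push the lid over and down until it lies shut. Grasp nothing, and leave the tools and parts standing and lying about where they are.

Things in the scene. Friction and masses are not known exactly. Their poses are not given: they have to be found in the camera images.
- chest: Small grey steel tool chest, fixed to the bench: 180 mm deep (its x), 240 mm wide (its y), 105 mm high to the rim of the open tray in its top. Origin: centre of its underside, on the bench. Its front, with the drawers, faces its own -x (roughly to the robot's right, the robot's -y); the lid's hinge runs along its y at the top of the back, at its +x side.
- drawer_left (a joint): How far the left drawer (left as you face the chest's front; chest y = +58 mm) is out, in m: 0 is fully home, 0.13 the stop. Slides out along the chest's -x. About 2 N of friction; stays where it is left.
- drawer_right (a joint): The same for the right drawer (chest y = -58 mm).
- drawer_left_front (a point): On the outer face of the left drawer's flat front panel, middle of its width, 70 mm above the bench; 99 mm ahead of the chest's origin when home. The panel is 112 mm wide and reaches from 20 to 90 mm above the bench; a small pull strip, 50 mm wide, sticks out 12 mm from it at 31 to 37 mm above the bench. The chest's rim, 105 mm high, stands 9 mm behind the outer face of a closed drawer front.
- drawer_right_front (a point): The same point on the right drawer's front.
- lid (a joint): Angle of the lid, rad: 0 is shut, lying flat on the chest; about 1.57 is upright; it leans back beyond that, to its stop at 1.9. A stiff hinge (about 0.6 N m of friction): it stays at any angle and takes about 4 N near its free edge to start it over from upright, less as it comes down (it weighs about 0.4 kg).
- lid_hinge (a point): Middle of the lid's hinge line, 105 mm above the bench at the back of the chest (chest x = +90 mm). The lid is a flat plate 240 mm wide, 198 mm from hinge to free edge; its outer face (on top when shut, away from the drawers when open) lies 13 mm outside the hinge line, at 118 mm above the bench when shut.
- lid_edge (a point): Middle of the lid's free edge, on its outer face, 198 mm from the hinge. A lip 8 mm thick runs along this edge and reaches 24 mm below the plate's inner side on closing, over the tops of the closed drawer fronts.
- sprocket: flat steel ring, 90 mm across, 6 mm thick; a loose bystander, to be left alone. Origin: centre of its underside.
- oil_bottle: black bottle, 42 mm across, 130 mm tall; a loose bystander, to be left alone. Origin: centre of its underside.
- grease_jar: white jar, 64 mm across, 50 mm tall; a loose bystander, to be left alone. Origin: centre of its underside.
- pedal: bicycle pedal lying flat, about 120 x 72 x 23 mm; a loose bystander, to be left alone. Origin: centre of its underside.
- wrench: steel wrench lying flat; a loose bystander, to be left alone. Origin: centre of its underside.
- screwdriver: screwdriver lying flat; a loose bystander, to be left alone. Origin: centre of its underside.
- socket: small steel socket standing in the chest's top tray, 20 mm across, 19 mm tall; a loose bystander, to be left alone. Origin: centre of its underside.
- bearing: small steel ring in the chest's top tray, 28 mm across, 9 mm tall; a loose bystander, to be left alone. Origin: centre of its underside.

How it is judged:
By the outcome, as a careful person would: the job done as asked, in the order asked, and still so for the second after the job is handed in, with the robot touching nothing.
It also fails if it takes over 69 s, if anything falls off the work surface, if the arm or the gripper's body presses on something with over 40 N, if the wrist force passes 120 N, or if a joint passes its speed limit or range.

## Working session

There is one attempt and no reset: what is moved stays moved. The work goes in short steps, Python scripts to look and compute and a shell command to move; the robot and the scene stay as the last step left them, time stands still between calls to the robot, and variables do not carry over. Pictures are saved under pics/ and viewed, about 8 in all and at most 12, crops included, and the job is handed in when it is done.

```bash
ls; mkdir -p pics
python3 - <<'E'
from rig import robot
import cv2,numpy as np
for n in("side","top"):
    im=robot.read_camera(n); cv2.imwrite(f"pics/{n}0.png",im)
    m=robot.camera_model(n); print(n,np.round(m["mtx"],1).tolist(),np.round(m["world_to_cam"],4).tolist())
s=robot.sense();print(s)
E
```

```text
pics
side [[462.5, 0.0, 320.4], [0.0, 462.5, 200.2], [0.0, 0.0, 1.0]] [[-0.2872, 0.9578, -0.0065, 0.184], [0.5955, 0.1732, -0.7844, -0.2575], [-0.7502, -0.2292, -0.6202, 1.5715], [0.0, 0.0, 0.0, 1.0]]
top [[498.2, 0.0, 312.0], [0.0, 498.2, 198.8], [0.0, 0.0, 1.0]] [[-0.0156, -0.9998, 0.0079, -0.0035], [-0.9974, 0.015, -0.0704, 0.5772], [0.0703, -0.009, -0.9975, 1.1684], [0.0, 0.0, 0.0, 1.0]]
{'t': 0.1, 'joint_positions': array([-1.29446355e+00,  5.28348995e-01,  1.43377424e+00, -1.06938612e-05,
        1.18140599e+00, -1.78521035e-01]), 'dq': array([ 0.0011157 , -0.00286335, -0.00327182,  0.00166632,  0.00054968,
        0.00013139]), 'joint_efforts': array([-8.06159660e-04, -4.40989816e+01, -1.77148980e+01,  6.35416643e-02,
        5.34126547e-02, -3.54115014e-05]), 'eef_pos': array([ 0.27441063, -0.56080168,  0.22168434]), 'orientation': array([-9.66888322e-04,  9.74248863e-01,  2.25473312e-01, -5.22748652e-05]), 'wrist_force': array([0.30396892, 0.28508846, 0.45355766]), 'moment': array([ 0.06052221,  0.06129051, -0.02700034]), 'width': 0.08698924795746356}
```

View pics/side0.png

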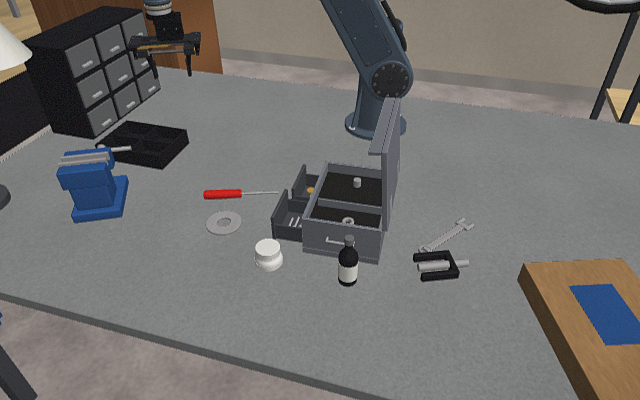

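View pics/top0.png

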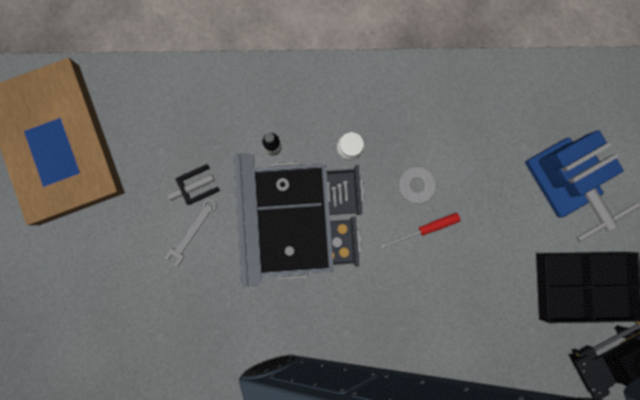

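The side view shows the chest at about px (345,220) with the lid upright and both drawers out. The top view shows the chest at (292,220), with the left drawer (nearer the robot) front at about (357,242) and the right at (360,190). The jar is at (350,146), the bottle at (271,143) and the screwdriver tip at (383,246). I'll zoom in.

Run:
```python
import cv2
im=cv2.imread("pics/top0.png")[125:300,225:475]
cv2.imwrite("pics/top0c.png",cv2.resize(im,None,fx=3.2,fy=3.2,interpolation=cv2.INTER_CUBIC))
im=cv2.imread("pics/side0.png")[85:295,195:475]
cv2.imwrite("pics/side0c.png",cv2.resize(im,None,fx=2.8,fy=2.8,interpolation=cv2.INTER_CUBIC))
```

```text
(no output)
```

View pics/top0c.png

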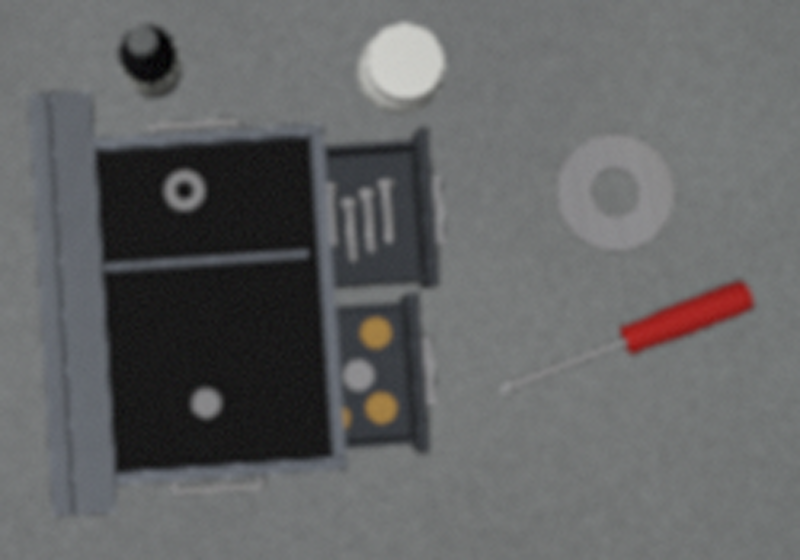

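View pics/side0c.png

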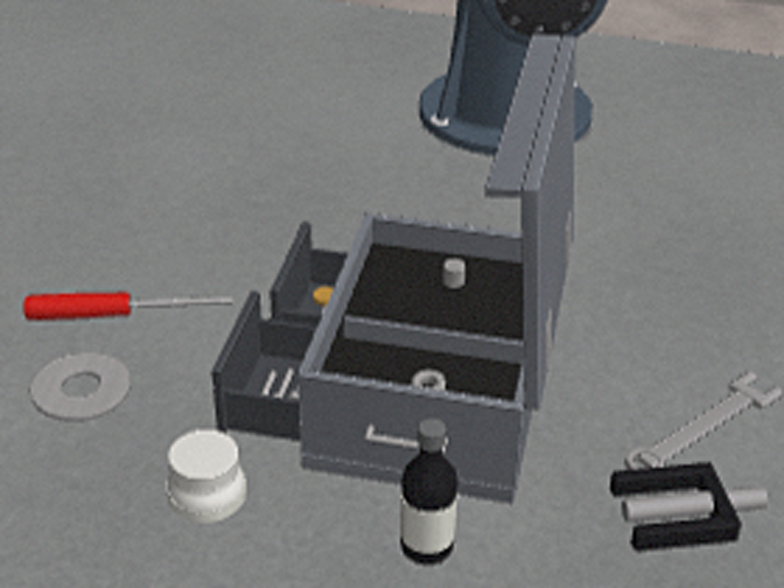

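The top crop shows the rim's front corners at about (323,127) and (345,465). The panel outer top edges are at (430,128)-(439,285) on the right drawer and (417,293)-(429,450) on the left. The lid top is a band at u 40-110, so it is near upright.

```bash
cat > h.py <<'E'
from rig import robot
import numpy as np
def ray(n,px,axis,val):
    m=robot.camera_model(n);T=np.array(m["world_to_cam"]);R=T[:3,:3];c=-R.T@T[:3,3]
    d=R.T@np.linalg.solve(np.array(m["mtx"]),[px[0],px[1],1.]);return c+d*(val-c[axis])/d[axis]
def proj(n,p):
    m=robot.camera_model(n);q=np.array(m["mtx"])@((np.array(m["world_to_cam"])@[*p,1])[:3]);return q[:2]/q[2]
def rel(target):
    "tool-frame shift in mm from now to world target"
    from scipy.spatial.transform import Rotation as Ro
    s=robot.sense();w,x,y,z=s["orientation"]
    return np.round(Ro.from_quat([x,y,z,w]).inv().apply(np.array(target)-s["eef_pos"])*1000,1)
E
python3 - <<'E'
from h import *
t=lambda u,v,z:ray("top",(225+u/3.2,125+v/3.2),2,z)
for n,u,v,z in [("rimR",323,127,.105),("rimL",345,465,.105),("R1",430,128,.09),("R2",439,285,.09),("L1",417,293,.09),("L2",429,450,.09),
 ("lidfar_a",40,92,.303),("lidnear_a",58,512,.303),("lidfar_b",93,92,.303),("lidnear_b",112,512,.303),
 ("jar",403,62,.05),("bottle",147,42,.13),("sdtip",505,388,.004),("sdhandle",745,295,.012),("sprocket",615,192,.006)]: print(n,np.round(t(u,v,z),3))
# side crop: lid corner points, assume z
q=lambda u,v,a,val:ray("side",(195+u/2.8,85+v/2.8),a,val)
rim=(t(323,127,.105)+t(345,465,.105))/2
d=t(323,127,.105)-t(345,465,.105);ang=np.arctan2(d[1],d[0]);print("ang",np.degrees(ang))
ey=-np.array([np.cos(ang),np.sin(ang),0]);ex=np.array([np.sin(-ang),np.cos(ang),0])
print("ex",ex,"ey",ey)
O=rim+.09*ex;O[2]=0;print("O",O)
for k in("hinge",):
  h=O+.09*ex+[0,0,.105]
  for th in(1.4,1.5,1.57,1.65,1.75,1.85):
    e=[]
    # lid frame: along: -ex cos + z sin ; outer normal: z cos + ex sin
    al=-ex*np.cos(th)+np.array([0,0,np.sin(th)]);no=ex*np.sin(th)+np.array([0,0,np.cos(th)])
    for s in(-.12,.12):
      for nn in (.013,-.02):
        p=h+al*.198+no*nn+ey*s
        a=proj("top",p);b=proj("side",p)
        e.append((np.round((a-[225,125])*3.2).tolist(),np.round((b-[195,85])*2.8).tolist()))
    print(th,e)
E
```

```text
rimR [ 0.647 -0.044  0.105]
rimL [ 0.413 -0.055  0.105]
R1 [ 0.647 -0.12   0.09 ]
R2 [ 0.536 -0.124  0.09 ]
L1 [ 0.531 -0.108  0.09 ]
L2 [ 0.421 -0.114  0.09 ]
lidfar_a [0.642 0.125 0.303]
lidnear_a [0.404 0.116 0.303]
lidfar_b [0.641 0.095 0.303]
lidnear_b [0.404 0.086 0.303]
jar [ 0.702 -0.105  0.05 ]
bottle [0.704 0.076 0.13 ]
sdtip [ 0.461 -0.181  0.004]
sdhandle [ 0.528 -0.362  0.012]
sprocket [ 0.608 -0.268  0.006]
ang 2.690977499231495
ex [-0.04694915  0.99889728  0.        ] ey [-0.99889728 -0.04694915 -0.        ]
O [0.5257702  0.04060288 0.        ]
1.4 [([57.0, 91.0], [511.0, 186.0]), ([115.0, 89.0], [463.0, 187.0]), ([80.0, 514.0], [554.0, 33.0]), ([138.0, 509.0], [514.0, 35.0])]
1.5 [([22.0, 93.0], [540.0, 189.0]), ([80.0, 90.0], [492.0, 185.0]), ([44.0, 517.0], [579.0, 34.0]), ([103.0, 512.0], [538.0, 32.0])]
1.57 [([-2.0, 94.0], [561.0, 192.0]), ([56.0, 91.0], [512.0, 186.0]), ([20.0, 518.0], [596.0, 36.0]), ([78.0, 514.0], [555.0, 32.0])]
1.65 [([-29.0, 96.0], [584.0, 197.0]), ([28.0, 92.0], [536.0, 187.0]), ([-8.0, 520.0], [615.0, 40.0]), ([50.0, 516.0], [575.0, 33.0])]
1.75 [([-62.0, 99.0], [613.0, 205.0]), ([-7.0, 94.0], [565.0, 192.0]), ([-42.0, 521.0], [639.0, 47.0]), ([14.0, 518.0], [600.0, 36.0])]
1.85 [([-93.0, 103.0], [641.0, 216.0]), ([-41.0, 97.0], [594.0, 199.0]), ([-73.0, 522.0], [662.0, 56.0]), ([-20.0, 520.0], [624.0, 41.0])]
```

```bash
python3 -c "
from h import *
print(rel([.536,-.175,.2]))"
```

```text
[ 404.5 -231.6   22.3]
```

```bash
python3 -m creep '[[1,404,-232,20,0,0,-66.7],[1,404,-232,20,0,0,-66.7],[1,404,-232,20,0,0,-66.7],[1,404,-232,20,0,0,-66.7],[1,404,-232,20,0,0,-66.7],[1,404,-232,20,0,0,-66.7],[1,404,-232,20,0,0,-66.7],[1,404,-232,20,0,0,-66.7]]'; python3 -c "
from h import *
print(rel([.536,-.175,.06]))"
```

```text
t: 1.1
eef_pos: [0.5363, -0.1716, 0.2017]
orientation: [-0.001, 0.689, 0.725, 0.001]
wrist_force: [-0.0, -1.1, 0.6]
width: 0.0872
[ -3.8  -0.3 141.7]
```

```bash
python3 -m creep '[[1,-4,0,47,0,0,0],[1,-4,0,94,0,0,0],[1,-4,0,141,0,0,0],[1,-4,0,141,0,0,0]]'; python3 -c "
from h import *
import cv2
print(rel([.5304,-.0583,.06]))
im=np.hstack([robot.read_camera('top')[100:300,200:450],robot.read_camera('side')[85:285,180:430]])
cv2.imwrite('pics/a1.png',cv2.resize(im,None,fx=1.6,fy=1.6))"
```

```text
t: 1.6
eef_pos: [0.5333, -0.1735, 0.0573]
orientation: [-0.006, 0.689, 0.725, -0.001]
wrist_force: [0.2, 0.7, -0.5]
width: 0.0867
[115.2   3.   -1.8]
```

View pics/a1.png

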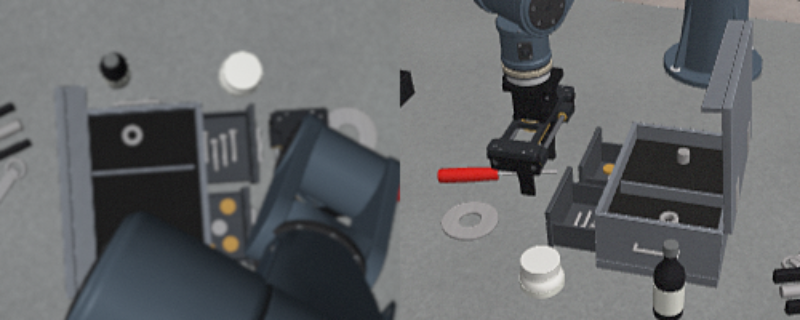

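The fingers stand clear ahead of both drawer fronts. Now I'll push.

```bash
python3 -m creep '[[1,25,0,-3,0,0,0],[1,40,1,-3,0,0,0],[1,55,2,-3,0,0,0],[1,65,2,-3,0,0,0],[1,75,3,-3,0,0,0],[1,85,3,-3,0,0,0],[1,92,3,-3,0,0,0],[1,92,3,-3,0,0,0]]'; python3 -c "
from h import *
print(rel([.5304,-.0583,.06]))"
```

```text
t: 2.7
eef_pos: [0.5354, -0.083, 0.0648]
orientation: [-0.001, 0.688, 0.725, 0.001]
wrist_force: [0.7, -0.5, 0.8]
width: 0.0874
[24.9 -3.7  4.9]
```

```bash
python3 -m creep '[[1,4,-2,3,0,0,0],[1,8,-3,4,0,0,0],[1,11,-3,4,0,0,0],[1,13,-3,4,0,0,0]]'; python3 -c "
from h import *
import cv2
print(rel([.5304,-.0583,.06]))
im=np.hstack([robot.read_camera('top')[100:300,200:450],robot.read_camera('side')[85:285,180:430]])
cv2.imwrite('pics/a2.png',cv2.resize(im,None,fx=1.6,fy=1.6))"
```

```text
t: 3.2
eef_pos: [0.5328, -0.0704, 0.0609]
orientation: [0.0, 0.689, 0.725, 0.002]
wrist_force: [2.6, -4.6, 0.1]
width: 0.0869
[12.2 -1.8  0.9]
```

View pics/a2.png

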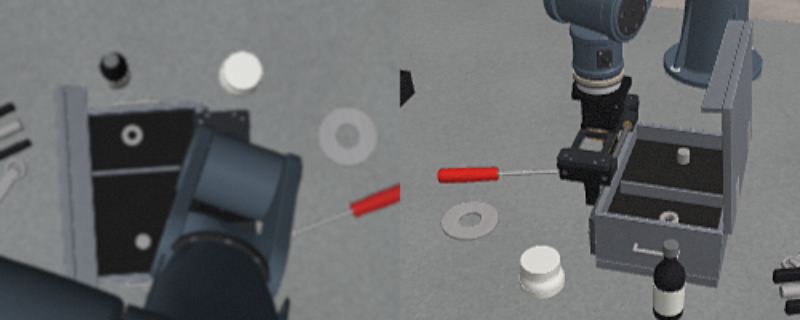

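Both drawers are nearly in, at about 4.6 N, which matches the sliding friction of two drawers. I'll press on until the force jumps.

```bash
python3 -m creep '[[1,3,-1,0,0,0,0],[1,6,-1,0,0,0,0],[1,6,-1,0,0,0,0]]'
```

```text
t: 3.68
eef_pos: [0.5321, -0.069, 0.0608]
orientation: [0.003, 0.688, 0.726, -0.001]
wrist_force: [1.1, -19.8, -1.9]
width: 0.0871
```

It has stopped hard at 20 N. I'll twist a little each way so that each finger presses its own drawer home.

```bash
python3 -m creep '[[1,4,0,0,0,0,4],[1,4,0,0,0,0,4]]'; python3 -m creep '[[1,2,0,0,0,0,-8],[1,2,0,0,0,0,-8]]'; python3 -m creep '[[1,-20,0,0,0,0,4],[1,-60,0,0,0,0,4],[1,-100,0,-40,0,0,4],[1,-150,0,-100,0,0,4],[1,-150,0,-100,0,0,4]]'; python3 -c "
from h import *
import cv2
im=np.hstack([robot.read_camera('top')[100:300,200:450],robot.read_camera('side')[85:285,180:430]])
cv2.imwrite('pics/a3.png',cv2.resize(im,None,fx=1.6,fy=1.6,interpolation=cv2.INTER_CUBIC))"
```

```text
t: 3.92
eef_pos: [0.5316, -0.0718, 0.061]
orientation: [0.006, 0.708, 0.706, -0.005]
wrist_force: [-3.5, -26.2, -0.3]
width: 0.0867
t: 4.18
eef_pos: [0.532, -0.0733, 0.0608]
orientation: [0.007, 0.658, 0.753, -0.007]
wrist_force: [0.3, -16.3, -1.3]
width: 0.087
t: 4.8
eef_pos: [0.5526, -0.2216, 0.1661]
orientation: [0.009, 0.685, 0.729, -0.006]
wrist_force: [0.5, -0.4, -0.7]
width: 0.0871
```

View pics/a3.png

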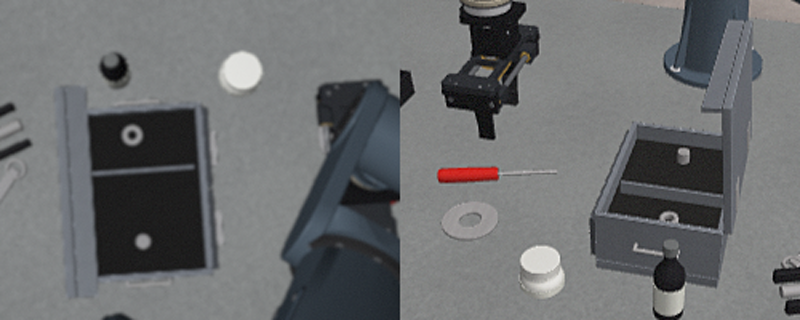

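Both drawers are flush and nothing else has moved. Next I go up and over the lid to its back side.

```bash
python3 -c "
from h import *
print(rel([.535,-.2216,.40]),rel([.519,.205,.4]))"
```

```text
[  -5.3  -16.4 -235.7] [ 421.4   -5.3 -243.8]
```

```bash
python3 -m creep '[[1,-5,-10,-60,0,0,1],[1,-5,-16,-120,0,0,1],[1,-5,-16,-180,0,0,1],[1,-5,-16,-236,0,0,1],[1,-5,-16,-236,0,0,1],[1,50,-14,-237,0,0,1],[1,110,-12,-238,0,0,1],[1,160,-11,-239,0,0,1]]'; python3 -c "
from h import *
print(rel([.519,.205,.4]),rel([.519,.2,.265]))"
```

```text
t: 5.9
eef_pos: [0.5272, -0.0523, 0.3959]
orientation: [0.002, 0.69, 0.724, -0.008]
wrist_force: [0.7, 0.7, 0.0]
width: 0.0871
[257.3   4.   -7.8] [254.3   4.8 127.2]
```

```bash
python3 -m creep '[[1,60,1,-8,0,0,0],[1,120,2,-8,0,0,0],[1,180,3,-8,0,0,0],[1,240,4,-8,0,0,0],[1,257,4,-8,0,0,0],[1,256,4,45,0,0,0],[1,255,4,100,0,0,0],[1,254,4,127,0,0,0]]'; python3 -c "
from h import *
import cv2
im=np.hstack([robot.read_camera('top')[100:300,130:380],robot.read_camera('side')[60:260,280:530]])
cv2.imwrite('pics/a4.png',cv2.resize(im,None,fx=1.6,fy=1.6,interpolation=cv2.INTER_CUBIC))
O=np.array([.5258,.0406,0]);ex=np.array([-.047,.9989,0]);h=O+.09*ex+[0,0,.105];r=.16
for th in (1.45,1.3,1.15,1,.85,.7,.55,.4,.25,.15,.08,0,-.03):
  al=-ex*np.cos(th)+np.array([0,0,np.sin(th)]);no=ex*np.sin(th)+np.array([0,0,np.cos(th)])
  print(th,rel(h+al*r+no*.013+.010*ex))"
```

```text
t: 6.9
eef_pos: [0.5137, 0.1988, 0.2596]
orientation: [-0.001, 0.69, 0.724, -0.013]
wrist_force: [0.2, -0.4, 0.5]
width: 0.0868
1.45 [-64.8   4.8  -4.9]
1.3 [-88.6   4.8  -1.8]
1.15 [-111.7    5.     4.9]
1 [-133.6    5.2   14.9]
0.85 [-153.7    5.5   28.1]
0.7 [-171.6    5.8   44.2]
0.55 [-186.9    6.2   62.7]
0.4 [-199.3    6.7   83.4]
0.25 [-208.4    7.1  105.6]
0.15 [-212.6    7.5  121.1]
0.08 [-214.6    7.7  132.1]
0 [-216.     8.   144.9]
-0.03 [-216.2    8.1  149.7]
```

View pics/a4.png

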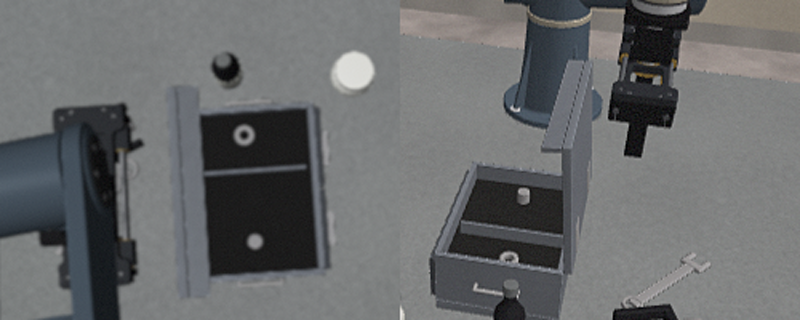

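The fingers are behind the lid with a gap. Now I push along the arc.

```bash
python3 -m creep '[[1,-40,5,-5,0,0,0],[1,-58,5,-5,0,0,0],[1,-70,5,-4,0,0,0],[1,-80,5,-3,0,0,0],[1,-90,5,-2,0,0,0],[1,-100,5,1,0,0,0],[1,-112,5,5,0,0,0],[1,-112,5,5,0,0,0]]'
cat > arc.py <<'E'
from h import *
O=np.array([.5258,.0406,0]);ex=np.array([-.047,.9989,0]);h=O+.09*ex+[0,0,.105];r=.16
for th in (1.15,1,.85,.7,.55,.4,.25,.15,.08,0,-.03):
  al=-ex*np.cos(th)+np.array([0,0,np.sin(th)]);no=ex*np.sin(th)+np.array([0,0,np.cos(th)])
  print(th,rel(h+al*r+no*.013+.010*ex))
E
python3 arc.py
```

```text
t: 8.0
eef_pos: [0.5237, 0.0852, 0.256]
orientation: [-0.001, 0.691, 0.723, -0.014]
wrist_force: [-0.1, -0.4, 0.2]
width: 0.0872
1.15 [ 1.8 -0.  -0.4]
1 [-20.    0.2   9.7]
0.85 [-40.1   0.6  22.9]
0.7 [-58.    0.9  39. ]
0.55 [-73.2   1.4  57.6]
0.4 [-85.6   1.9  78.2]
0.25 [-94.7   2.4 100.5]
0.15 [-98.9   2.7 116. ]
0.08 [-100.8    3.   127. ]
0 [-102.2    3.3  139.8]
-0.03 [-102.4    3.4  144.6]
```

```bash
python3 -m creep '[[1,-10,0,4,0,0,0],[1,-20,0,10,0,0,0],[1,-30,0,16,0,0,0],[1,-40,0,23,0,0,0],[1,-49,0,31,0,0,0],[1,-58,1,39,0,0,0]]'; python3 arc.py; python3 -c "
from h import *
import cv2
im=np.hstack([robot.read_camera('top')[100:300,130:380],robot.read_camera('side')[60:260,280:530]])
cv2.imwrite('pics/a5.png',cv2.resize(im,None,fx=1.6,fy=1.6,interpolation=cv2.INTER_CUBIC))"
```

```text
t: 8.75
eef_pos: [0.5264, 0.0259, 0.2174]
orientation: [-0.001, 0.691, 0.723, -0.015]
wrist_force: [1.1, 1.7, 1.2]
width: 0.0872
1.15 [ 60.5  -0.9 -40. ]
1 [ 38.7  -0.7 -29.9]
0.85 [ 18.6  -0.4 -16.7]
0.7 [ 0.7  0.  -0.6]
0.55 [-14.5   0.5  18. ]
0.4 [-26.9   1.   38.6]
0.25 [-36.    1.5  60.9]
0.15 [-40.1   1.9  76.4]
0.08 [-42.1   2.1  87.4]
0 [-43.4   2.4 100.2]
-0.03 [-43.7   2.5 105. ]
```

View pics/a5.png

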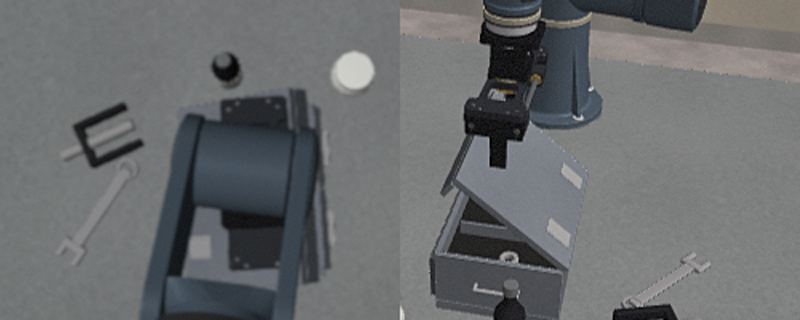

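The lid is coming over, at about 0.65 rad, and follows the fingertips. I'll carry on down.

```bash
python3 -m creep '[[1,-8,0,9,0,0,0],[1,-14,0,18,0,0,0],[1,-21,1,28,0,0,0],[1,-27,1,39,0,0,0],[1,-32,1,50,0,0,0],[1,-36,1,61,0,0,0],[1,-38,1,69,0,0,0],[1,-40,2,76,0,0,0]]'; python3 -m creep '[[1,-1,0,6,0,0,0],[1,-2,0,12,0,0,0],[1,-3,0,18,0,0,0],[1,-3,0,22,0,0,0]]'; python3 arc.py|tail -2
```

```text
t: 9.85
eef_pos: [0.527, -0.0163, 0.1409]
orientation: [-0.003, 0.691, 0.723, -0.016]
wrist_force: [-0.4, 0.9, 0.9]
width: 0.0871
t: 10.35
eef_pos: [0.5269, -0.0199, 0.1193]
orientation: [-0.002, 0.691, 0.723, -0.016]
wrist_force: [-7.9, 1.4, 28.9]
width: 0.0873
0 [0.5 1.8 1.2]
-0.03 [0.3 1.9 6. ]
```

The lid has seated: tip z is 0.119 against 0.118 for shut, and 29 N pushes back. I'll retract upward and check.

```bash
python3 -m creep '[[1,0,0,0,0,0,0],[1,0,0,-40,0,0,0],[1,0,0,-100,0,0,0],[1,0,0,-160,0,0,0],[1,-60,0,-180,0,0,0],[1,-120,0,-180,0,0,0],[1,-180,0,-180,0,0,0],[1,-240,0,-180,0,0,0]]'; python3 -c "
from h import *
import cv2
im=np.hstack([robot.read_camera('top')[100:300,200:450],robot.read_camera('side')[85:285,180:430]])
cv2.imwrite('pics/a6.png',cv2.resize(im,None,fx=1.6,fy=1.6,interpolation=cv2.INTER_CUBIC))
O=np.array([.5258,.0406,0]);ex=np.array([-.047,.9989,0]);ey=np.array([-.9989,-.047,0])
for y in(-.12,.12):
  for x,z in ((-.108,.118),(-.108,.081),(.09,.118)):
    p=O+ex*x+ey*y+[0,0,z];print(y,x,np.round((proj('top',p)-[200,100])*1.6),np.round((proj('side',p)-[180,85])*1.6)+[400,0])"
```

```text
t: 11.35
eef_pos: [0.5418, -0.2576, 0.3035]
orientation: [-0.003, 0.691, 0.723, -0.016]
wrist_force: [1.0, -0.1, -1.1]
width: 0.087
-0.12 -0.108 [215.  99.] [579. 204.]
-0.12 -0.108 [213. 103.] [581. 224.]
-0.12 0.09 [ 71. 108.] [722. 226.]
0.12 -0.108 [226. 275.] [622. 112.]
0.12 -0.108 [225. 273.] [622. 131.]
0.12 0.09 [ 80. 284.] [743. 128.]
```

View pics/a6.png

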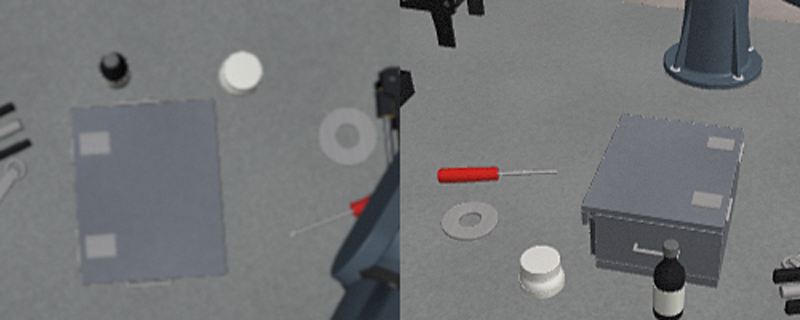

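The lid lies flat. Its corners are within about 4 px of those predicted for shut, the drawers are home, the bystanders are in place and the robot is clear.

```bash
python3 -c "
from rig import robot
print(robot.hand_in())"
```

```text
the job is handed in; nothing more can be done
None
```

The tool chest is closed: both drawers went home first with the lid still open, then the lid was pushed over and down until it lay shut. The job was handed in at about 11.4 s of the 69 s allowed, and nothing was grasped.

- **Drawers:** I pushed both at once with the open fingertips until they stopped hard at about 20 N. I then twisted slightly each way so that each drawer was pressed separately, at 26 N and 16 N. The picture afterwards showed both fronts flush.
- **Lid:** I pushed it from behind along its arc until the fingertips met 29 N of resistance at 0.119 m, against 0.118 m for fully shut.
- **Last picture:** The lid lies flat, with its corners within about 4 px of where they should be when shut. The visible tools and parts stand where they were. The socket and bearing are now hidden under the lid, but they were undisturbed when last seen: both after the drawers were closed, and the bearing again midway through closing the lid. The robot was clear of everything.

No check failed or disagreed.

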